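Back the pot feed wheel up one notch

TASK

The pot feed wheel has been turned one pocket too far. With a fingertip push the pawl's finger pin up and over until the pawl is flopped right back and stays lifted, then push a bar of the star handle to turn the wheel backward one notch (anticlockwise seen from above, one pocket, about a sixth of a turn or a little less), and tip the pawl back over so that it drops fully in behind the next tooth. Only touch and push: leave the three pots sitting in their pockets and do not disturb the things standing around.

Things in the scene. Friction and masses are not known exactly. Their poses are not given: they have to be found in the camera images.
- feeder: fixed stand: round green foot, 330 mm across, 12 mm thick, bolted down. Origin on the wheel's axis at the bench top, z up. In this frame the pawl's pivot is at (-70, 124, 68) mm, axis along y; the pawl's nose points to +x over the wheel's rim; a green cheek, 30 mm long, top 83 mm above the bench, stands outside the pivot at y = 133 to 144 mm
- wheel_axis (a point): point on the wheel's axis, 135 mm above the bench, at the height of the star handle's bars. The wheel is an aluminium disc, 264 mm across, its top 45 mm above the bench, with six steel ratchet teeth on the rim, 60 degrees apart, and six low pocket rings. It stays where it is left; turning it takes 0.12 to 0.2 N m (2 N at a bar). A tall crate stack begins 750 mm ahead of the robot, behind it
- feed_wheel (a joint): angle the wheel has been turned since the start (rad), 0 at the start, growing anticlockwise seen from above, which is backward. With the pawl down, a tooth's upright face stops it at 0.01 to 0.2 (differs each time); the next tooth's face comes 1.047 (one notch) later. The lifted pawl drops fully into that next notch with the wheel between 0.5 and 1.04, best near 0.85
- bar_0 (a point): centre of the black ball (20 mm across) ending one of the star handle's three level bars, 95 mm from the axis, 135 mm above the bench. The bars are round rods 12 mm thick, radial, 120 degrees apart, from a 40 mm hub to the balls, and turn with the wheel. The pots' tops stand 99 to 107 mm above the bench, between the bars
- bar_1 (a point): the same for the second bar (120 degrees anticlockwise of bar_0)
- bar_2 (a point): the same for the third bar (240 degrees anticlockwise of bar_0)
- pawl (a joint): pawl angle about its level pivot (rad). 0: down, engaged, its nose 4 mm above the wheel's disc; grows as the nose lifts; 1.45: flopped back on its stop. Weighted and free: above about 1.0 it falls back onto the stop and stays, below about 0.8 it falls down onto the wheel. Clear of the teeth above 0.2. Takes 1 to 2 N at the pin
- pawl_pin (a point): middle of the reachable part of the pawl's finger pin: dark steel level bar, 16 mm thick, along the feeder's y, sticking out 50 mm beside the lever, away from the wheel (point 22 mm from its free end, 45 mm from the pivot). In the feeder's frame (mm) x -42, y 158, z 103 with the pawl down; pushed to -x it swings over the top (z 113) to x -101, z 100, flopped back
- pot_1_mid (a point): point on the axis of a loose nursery pot (66 mm across the rim, 58 mm tall, terracotta), 28 mm above its base; the pot stands on the wheel inside a low pocket ring (7 mm high, 56 mm inside), 70 mm from the axis
- pocket_pot_1 (a point): point 28 mm above the floor of that pot's pocket, on the pocket's axis; turns with the wheel
- pot_2_mid (a point): point on the axis of a loose nursery pot (64 mm across the rim, 62 mm tall, black), 28 mm above its base; the pot stands on the wheel inside a low pocket ring (7 mm high, 56 mm inside), 70 mm from the axis
- pocket_pot_2 (a point): point 28 mm above the floor of that pot's pocket, on the pocket's axis; turns with the wheel
- pot_4_mid (a point): point on the axis of a loose nursery pot (60 mm across the rim, 54 mm tall, terracotta), 28 mm above its base; the pot stands on the wheel inside a low pocket ring (7 mm high, 56 mm inside), 70 mm from the axis
- pocket_pot_4 (a point): point 28 mm above the floor of that pot's pocket, on the pocket's axis; turns with the wheel
- dropper: amber dropper bottle, 33 mm across, 102 mm tall, loose, standing beside the feeder's foot; origin under its centre
- tape: roll of tape lying flat, 100 mm across, 48 mm high, loose; origin under its centre
- tin: tin, 75 mm across, 58 mm tall, loose; origin under its centre
- brush: scrubbing brush, 152x62x46 mm, loose; origin under its centre
- dibber: wooden dibber, 248 mm long, 30 mm thick, loose, lying on the bench to the right; origin under its centre
- marker: marker pen, 135 mm long, loose, lying near the press; origin under its centre
Things that resemble listed ones, but are neither listed nor needed, are in the scene too. Leave any green look-alike of the part that bears pot_1_mid alone.

How it is judged:
On the way, in this order (a step that is already met when the one before it is completed fails the run):
1. the pawl is lifted and flopped back on its stop, the wheel still in its first notch (value of joint pawl above 1.2 rad and value of joint feed_wheel below 0.3 rad), for 0.2 s.
2. the wheel has been pushed backward into the next notch with the pawl still lifted (value of joint pawl above 1.2 rad and value of joint feed_wheel between 0.45 and 1.27 rad), for 0.2 s.
At the end, for the whole second after the job is handed in: the pawl is down (within 0.05 rad), the wheel is one notch back (turned back between 0.45 and 1.27 rad since the start, the next tooth behind the pawl) and at rest, and the three pots sit in their own pockets within 15 mm (value of joint pawl below 0.05 rad and value of joint feed_wheel between 0.45 and 1.27 rad and velocity of joint feed_wheel between -0.05 and 0.05 rad/s and distance between pot_1_mid and pocket_pot_1 below 0.015 m and distance between pot_2_mid and pocket_pot_2 below 0.015 m and distance between pot_4_mid and pocket_pot_4 below 0.015 m); the robot touches nothing.
It fails at once if a pot is lifted or knocked out of its pocket (more than 20 mm) (distance between pot_1_mid and pocket_pot_1 above 0.02 m or distance between pot_2_mid and pocket_pot_2 above 0.02 m or distance between pot_4_mid and pocket_pot_4 above 0.02 m).
It fails at once if a thing standing or lying around is moved more than 30 mm or picked up (distance of any of dropper, tape, tin, brush, dibber, marker from where it was at the start of the episode above 0.03 m).
It also fails if it takes over 59 s, if anything falls off the work surface, if the arm or the gripper's body presses on something with over 40 N, if the wrist force passes 120 N, or if a joint passes its speed limit or range.

ROBOT

A 6-joint arm with a two-finger parallel gripper is mounted at the origin on the work surface; the furniture and walls round the work are solid. World frame = base frame: x ahead of the robot, y to its left, z up, the work surface at z = 0. Lengths are in m, angles in rad, forces in N, time in s.
With the tool pointing down it reaches from about 0.25 to 0.775 m from the base axis. Payload 4 kg.
Tool frame: the origin (TCP) lies at the very end of the fingers, on their centre line; the grasp point (between the pads) lies 19 mm behind it; x points along the fingers, y is the direction in which the jaws open and shut, and the axes are right-handed (so a half turn about x gives the same grasp; the last joint's range is limited). The gripper opens to 94 mm and grips with 3 to 60 N. Pads are 16 mm wide; open, the fingers measure 119 mm over their backs; the gripper's body (75 mm by 177 mm) begins 78 mm behind the grasp point.
Start: joints at [1.058, 0.087, 1.371, -0, 1.684, -0.103], TCP at [0.219, 0.504, 0.206] pointing down, gripper open.
Joint ranges: [-3.1, 3.1], [-0.76, 2.03], [0.27, 2.55], [-1.08, 4.22], [0.17, 2.65], [-2.57, 2.57]. Speed limits (rad/s): [2.79, 2.79, 3.14, 3.14, 3.14, 3.14].

INTERFACE

Orientations are given as [roll, pitch, yaw] about the fixed x, y, z axes, in that order (R = Rz(yaw) Ry(pitch) Rx(roll)).
In Python, from bench import robot gives the robot as it stands.
- The arm moves only by the tool carry_out, never from a script. Its argument "targets" is a list of rows, each a list of 5 numbers: the closure, from 0 (fully open) to 1 (shut), then the shift along the tool's x, y, z in cm, then the turn about the tool's x in degrees. In form: [[fingers, tx, ty, tz, turn], ...]. A call has 1 to 20 rows; each row shifts and turns the commanded pose from where the row before left it, along the tool's axes as they then stand; what a row does not reach is not made up. A row lasts 1/10 s, in which the tool goes at most 50 mm and 8.59 degrees, less where a joint would pass 70% of its speed; a pose out of reach is approached as far as the arm can. A call is refused whole if a number of a shift passes 5 or a number of a turn 8.59, either way. A call with a gripper value outside its range is refused whole. The fingers move at their own pace and stop on an object; the grip force is fixed at half the most. Time passes only in rows, so rows that do not move let the fingers close. It gives the time, the measured TCP pose, the force and the opening at its end, in the units of the state.
- robot.get_obs(): the state, without advancing time (a new reading comes with each control period).
- robot.snapshot(name): name is "scene" or "side" or "wrist"; returns a dict with "image" (480x640x3 uint8, red, green, blue), "camera_matrix" (3x3 intrinsics, pixels), "pose" (4x4, takes a point from camera to world coordinates). Camera axes: x right, y up, looking along -z (the intrinsics and any distortion apply to the point x, -y, -z); pixel columns grow to the right and rows downward; lengths in m; the calibration is good to about 2 mm. A picture is of the moment at which its call begins. There is no depth.
- robot.close_job(): hands the job in, once; it reports no verdict.
The state is a dict: "time": time; "joint_positions": joint angles; "qvel": joint speeds; "joint_torque": joint torques, N m; "tool_pos": TCP position; "ee_rot": TCP orientation; "wrist_force": force on the tool from outside, world axes, zero at the start; "wrist_torque": the same for the moment, N m; "width": finger opening in m.
Only numpy, scipy, OpenCV 4.12 (cv2) and the standard library are available. Lean on these libraries where they do the work, as an engineer would, in place of code of your own. Each camera call takes 0.05 s, during which the arm holds its last target. There are 200 camera calls.

## Working session

There is one attempt and no reset: what is moved stays moved. The work goes in short steps, Python scripts to look and compute and a tool call to move; the robot and the scene stay as the last step left them, time stands still between calls to the robot, and variables do not carry over. Pictures are saved under pics/ and viewed, about 8 in all and at most 12, crops included, and the job is handed in when it is done.

Besides the shell and the picture viewer there is one more tool, called after "Call:" as name([rows], argument=value, ...), one row to a line, values as JSON. carry_out: Moves the arm, as the interface text tells. Its arguments: {"type":"object","properties":{"targets":{"type":"array","items":{"type":"array","items":{"type":"number"}}}},"required":["targets"]}

```bash
mkdir -p pics; ls; python3 - <<'E'
from bench import robot
import cv2,numpy as np
o=robot.get_obs()
print({k:np.round(v,3) for k,v in o.items()})
for n in ["scene","side"]:
    s=robot.snapshot(n); cv2.imwrite(f"pics/{n}0.png",s["image"][:,:,::-1]); print(n,s["camera_matrix"],s["pose"].round(4), [k for k in s])
E
```

```text
pics
{'time': np.float64(0.0), 'joint_positions': array([ 1.058,  0.088,  1.372, -0.   ,  1.684, -0.103]), 'qvel': array([-0.   ,  0.   , -0.   ,  0.   , -0.001, -0.002]), 'joint_torque': array([ 0.0000e+00, -3.4018e+01, -3.0243e+01,  7.2000e-02,  3.3000e-02,
       -0.0000e+00]), 'tool_pos': array([0.219, 0.504, 0.204]), 'ee_rot': array([-1.664,  1.569, -2.074]), 'wrist_force': array([-0.164,  0.289,  0.209]), 'wrist_torque': array([ 0.007, -0.009, -0.005]), 'width': np.float64(0.094)}
scene [[511.45545699   0.         323.77195182]
 [  0.         511.45545699 239.16071816]
 [  0.           0.           1.        ]] [[ 0.645   0.5778 -0.5001 -0.2651]
 [-0.7641  0.4798 -0.4312 -0.6388]
 [-0.0091  0.6602  0.751   1.2247]
 [ 0.      0.      0.      1.    ]] ['image', 'camera_matrix', 'pose']
side [[567.37473656   0.         313.4837718 ]
 [  0.         567.37473656 248.03790159]
 [  0.           0.           1.        ]] [[-0.953   0.1958 -0.2312  0.0823]
 [-0.3029 -0.6258  0.7188  1.1448]
 [-0.004   0.7551  0.6557  1.1546]
 [ 0.      0.      0.      1.    ]] ['image', 'camera_matrix', 'pose']
```

View pics/scene0.png

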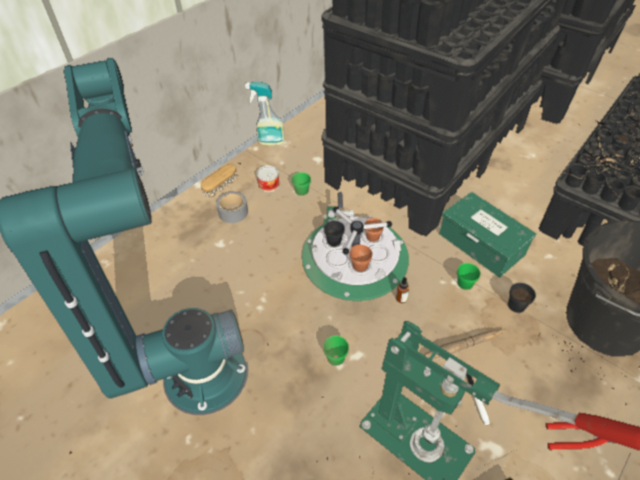

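View pics/side0.png

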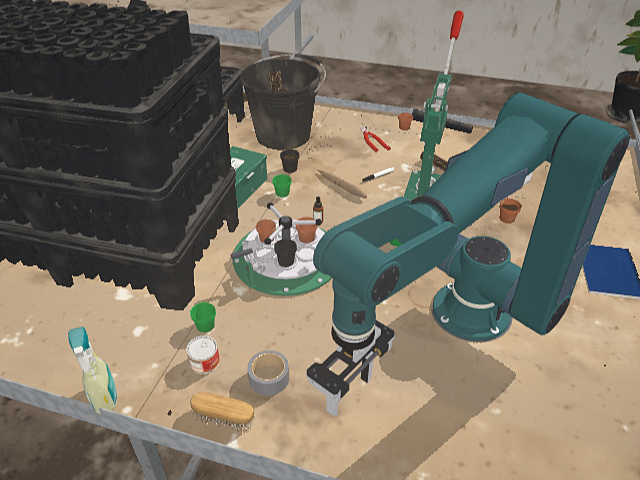

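The scene view shows the feeder at about px (356,255), with the crates behind it. The dropper is at (402,290), with green pots around. In the side view the feeder is at (285,255). Next I'll enlarge both feeder areas.

```bash
python3 - <<'E'
import cv2,numpy as np
a=cv2.imread("pics/scene0.png")[175:305,290:420]; b=cv2.imread("pics/side0.png")[180:310,215:345]
f=lambda i:cv2.resize(i,(520,520),interpolation=cv2.INTER_CUBIC)
c=np.hstack([f(a),f(b)]); c=cv2.resize(c,(800,400),interpolation=cv2.INTER_AREA)
cv2.imwrite("pics/crop0.png",c)
E
```

```text
(no output)
```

View pics/crop0.png

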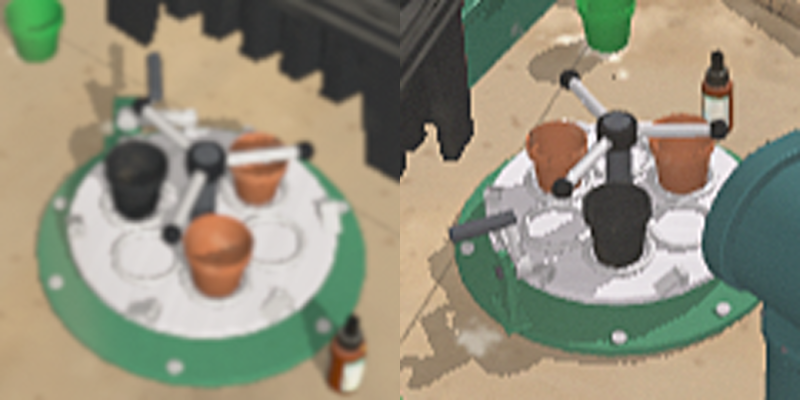

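```bash
cat > h.py <<'E'
import numpy as np,cv2
from bench import robot
CAM={"scene":(511.455,323.772,239.161,np.array([[0.645,0.5778,-0.5001,-0.2651],[-0.7641,0.4798,-0.4312,-0.6388],[-0.0091,0.6602,0.751,1.2247]])),
"side":(567.375,313.484,248.038,np.array([[-0.953,0.1958,-0.2312,0.0823],[-0.3029,-0.6258,0.7188,1.1448],[-0.004,0.7551,0.6557,1.1546]]))}
def ray(c,u,v):
    f,cx,cy,P=CAM[c]; d=P[:,:3]@np.array([(u-cx)/f,-(v-cy)/f,-1]); return P[:,3],d/np.linalg.norm(d)
def plane(c,u,v,z):
    o,d=ray(c,u,v); return o+d*(z-o[2])/d[2]
def tri(p,q):
    A=np.zeros((3,3));b=np.zeros(3);rs=[ray("scene",*p),ray("side",*q)]
    for o,d in rs:
        M=np.eye(3)-np.outer(d,d);A+=M;b+=M@o
    x=np.linalg.solve(A,b); return x,max(np.linalg.norm((np.eye(3)-np.outer(d,d))@(x-o)) for o,d in rs)
def proj(c,X):
    f,cx,cy,P=CAM[c]; p=P[:,:3].T@(np.asarray(X)-P[:,3]); return f*p[0]/-p[2]+cx, cy-f*p[1]/-p[2]
E
python3 - <<'E'
from h import *
np.set_printoptions(precision=4,suppress=True)
S=lambda x,y:(290+x/3.077,175+y/3.077); D=lambda x,y:(215+(x-400)/3.077,180+y/3.077)
pts={"ballA":((140,105),(570,78)),"ballB":((305,151),(718,129)),"ballC":((172,233),(562,187)),"hub":((206,158),(617,126)),"tip":((154,55),(452,230)),"base":((158,100),(515,215)),
"dropperTop":((351,320),(716,57))}
for k,(a,b) in pts.items():
    a,b=S(*a),D(*b); print(k,*tri(a,b),plane("scene",*a,.135),plane("side",*b,.135))
# green foot
im=cv2.imread("pics/scene0.png"); hsv=cv2.cvtColor(im,cv2.COLOR_BGR2HSV)
m=cv2.inRange(hsv,(65,90,40),(90,255,200)); m[:180]=0;m[305:]=0;m[:,:295]=0;m[:,415:]=0
P=np.array([plane("scene",u,v,.012)[:2] for v,u in np.argwhere(m)])
hull=cv2.convexHull(P.astype(np.float32)); print("foot",cv2.minEnclosingCircle(hull))
E
```

```text
ballA [ 0.5521 -0.0029  0.2109] 0.028930381170338942 [0.5743 0.037  0.135 ] [ 0.6249 -0.1205  0.135 ]
ballB [ 0.5282 -0.1317  0.1487] 0.06926666365533796 [ 0.6266 -0.1216  0.135 ] [ 0.4633 -0.087   0.135 ]
ballC [ 0.5738 -0.0364  0.045 ] 0.03858516677481357 [ 0.4671 -0.0881  0.135 ] [0.5729 0.0358 0.135 ]
hub [ 0.5545 -0.058   0.1399] 0.0012025823068899531 [ 0.5598 -0.0552  0.135 ] [ 0.5555 -0.0629  0.135 ]
tip [0.661  0.0896 0.1059] 0.000675508823747025 [0.6377 0.0708 0.135 ] [0.6441 0.1194 0.135 ]
base [0.6167 0.0485 0.1011] 0.0006100948433263452 [0.5908 0.0279 0.135 ] [0.5989 0.0842 0.135 ]
dropperTop [ 0.5177 -0.253   0.0922] 0.0008686709743238024 [ 0.4891 -0.2676  0.135 ] [ 0.4993 -0.196   0.135 ]
foot ((0.5990855097770691, 0.041420966386795044), 0.27344566583633423)
```

```bash
cat >> h.py <<'E'
from scipy.spatial.transform import Rotation as Ro
np.set_printoptions(precision=4,suppress=True)
C=np.array([.555,-.0574]); YAW=np.radians(-48.5)
def F(x,y,yaw=YAW): # feeder mm -> world
    c,s=np.cos(yaw),np.sin(yaw); return C+np.array([c*x-s*y,s*x+c*y])/1000
def st():
    o=robot.get_obs(); R=Ro.from_euler("xyz",o["ee_rot"]).as_matrix()
    print(o["time"],"tcp",o["tool_pos"],"q",o["joint_positions"],"f",o["wrist_force"],"w",o["width"]); print("y",R[:,1],"z",R[:,2]); return o["tool_pos"],R
def to(*ws):
    p,R=st()
    for w in ws:
        w=np.asarray(w,float); print("to",w,"shift cm",R.T@(w-p)*100); p=w
E
python3 - <<'E'
from h import *
print("spray",plane("scene",268,142,0),"crate",plane("scene",428,232,0),plane("scene",325,178,0),"greenpot",plane("scene",302,192,0))
for a,z in [((-42,158),.103),((-42,180),.103),((-42,130),.103)]: 
    w=np.append(F(*a),z); print(w,proj("scene",w),proj("side",w))
to((.44,.29,.27),(*F(-9,162),.2),(*F(-9,162),.095))
E
```

```text
spray [0.7928 0.5488 0.    ] crate [ 0.7884 -0.174   0.    ] [0.7749 0.2482 0.    ] greenpot [0.6687 0.2632 0.    ]
[0.6455 0.0788 0.103 ] (np.float64(339.45032936535745), np.float64(197.82901969600957)) (np.float64(238.4952429781609), np.float64(253.9955649983081))
[0.662  0.0933 0.103 ] (np.float64(339.14870863746347), np.float64(192.99084981784534)) (np.float64(230.95124961960045), np.float64(256.1390030822988))
[0.6245 0.0602 0.103 ] (np.float64(339.8421874168873), np.float64(204.11464812302725)) (np.float64(248.00542248005735), np.float64(251.29348402327352))
0.1 tcp [0.2189 0.504  0.2044] q [ 1.0579  0.0879  1.3721  0.      1.6836 -0.1031] f [ 0.2933 -0.0222  0.3467] w 0.09412991332112791
y [ 0.3984  0.9172 -0.0019] z [ 0.9172 -0.3984 -0.0002]
to [0.44 0.29 0.27] shift cm [ -6.541  -10.8356  28.8068]
to [0.6704 0.0567 0.2   ] shift cm [  7.0168 -12.208   30.4266]
to [0.6704 0.0567 0.095 ] shift cm [10.5     0.0202  0.0023]
```

Call:
carry_out([
  [1,-3.3,0,0,0],
  [1,-3.3,0,0,0],
  [1,0,-1.28,3.29,0],
  [1,0,-1.28,3.29,0],
  [1,0,-1.28,3.29,0],
  [1,0,-1.28,3.29,0],
  [1,0,-1.28,3.29,0],
  [1,0,-1.28,3.29,0],
  [1,0,-1.28,3.29,0],
  [1,0,-1.28,3.29,0],
  [1,0,-1.28,3.29,0],
  [1,0,-1.28,3.29,0],
  [1,0,-1.28,3.29,0],
  [1,0,-1.28,3.29,0],
  [1,0,-1.28,3.29,0],
  [1,0,-1.28,3.29,-3],
  [1,0,-1.28,3.29,-3],
  [1,0,-1.28,3.29,-3],
  [1,0,-1.28,3.29,-3],
  [1,0,0,0,0],
])

```text
time: 2.1
tool_pos: [0.6549, 0.0871, 0.268]
ee_rot: [-2.601, 1.567, -2.805]
wrist_force: [-0.3, 0.3, -0.4]
width: 0.0004
```

```bash
python3 - <<'E'
from h import *
to((*F(-9,162),.17),(*F(-9,162),.095))
s=robot.snapshot("wrist"); cv2.imwrite("pics/w1.png",s["image"][:,:,::-1]); K=s["camera_matrix"];P=s["pose"]
np.savez("w1.npz",K=K,P=P); print(K,P)
E
```

```text
2.1 tcp [0.6549 0.0871 0.268 ] q [ 0.047   0.3443  0.9425 -0.0012  1.8586 -1.3198] f [-0.3236  0.2876 -0.422 ] w 0.00035807187713985484
y [ 0.2029  0.9792 -0.002 ] z [ 0.9792 -0.203  -0.0034]
to [0.6704 0.0567 0.17  ] shift cm [ 9.8003 -2.6389  2.1679]
to [0.6704 0.0567 0.095 ] shift cm [7.4999 0.0151 0.0251]
[[349.6551   0.     324.0456]
 [  0.     349.6551 244.4005]
 [  0.       0.       1.    ]] [[ 0.2027 -0.9448 -0.2576  0.5789]
 [ 0.9792  0.1949  0.0556  0.1033]
 [-0.0024 -0.2635  0.9647  0.4459]
 [ 0.      0.      0.      1.    ]]
```

View pics/w1.png

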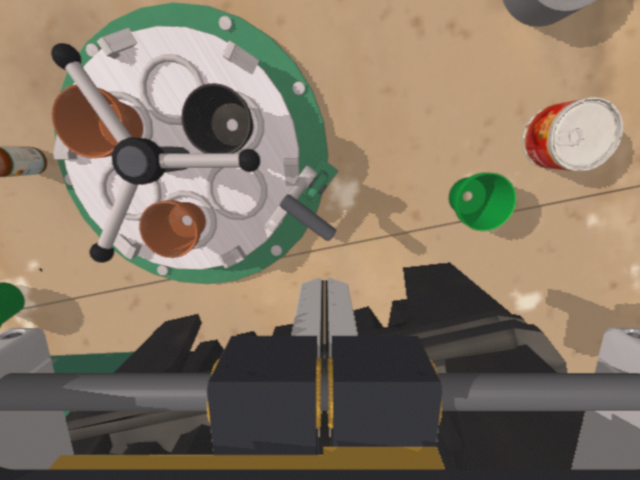

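The wrist view shows the dark pin from (285,203) to its free end at (332,233), the bar balls at (249,160), (66,56) and (101,252), and all three pots in their pockets. I'll check my estimate against it.

```bash
python3 - <<'E'
from h import *
d=np.load("w1.npz");K,P=d["K"],d["P"]
def pl(u,v,z):
    r=P[:3,:3]@np.array([(u-K[0,2])/K[0,0],-(v-K[1,2])/K[0,0],-1]); return P[:3,3]+r*(z-P[2,3])/r[2]
b=np.array([pl(u,v,.135)[:2] for u,v in [(249,160),(66,56),(101,252)]]); c=b.mean(0); print("balls",b,"c",c,np.degrees(np.arctan2(*(b-c).T[::-1])))
p,q=pl(331,231,.103)[:2],pl(285,203,.103)[:2]; e=p-q; print("pin",p,q,np.degrees(np.arctan2(e[1],e[0]))-90,"tip yaw",np.degrees(np.arctan2(p[1]-c[1],p[0]-c[0]))-np.degrees(np.arctan2(180,-42)))
E
```

```text
balls [[ 0.5747  0.0371]
 [ 0.4661 -0.0861]
 [ 0.6273 -0.119 ]] c [ 0.556 -0.056] [  78.6534 -161.4654  -41.4758]
pin [0.6582 0.0932] [0.6213 0.0544] -43.56991380347292 tip yaw -47.54198327062383
```

Call:
carry_out([
  [1,0,-1.2,0.97,0],
  [1,0,-1.2,0.97,0],
  [1,3.3,0,0,0],
  [1,3,0,0,0],
  [1,3,0,0,0],
  [1,3,0,0,0],
  [1,3,0,0,0],
  [1,2,0,0,0],
  [1,0,0,0,0],
  [1,0,0,0,0],
])

```text
time: 3.15
tool_pos: [0.6671, 0.0628, 0.0992]
ee_rot: [0.121, 1.57, -0.079]
wrist_force: [0.7, 0.7, 0.9]
width: 0.0006
```

```bash
sed -i 's/^C=.*/C=np.array([.5555,-.0567]); YAW=np.radians(-47.7)/' h.py; python3 - <<'E'
from h import *
to((*F(-45,162),.096),(*F(-70,162),.096),(*F(-78,162),.096))
f=lambda i:cv2.resize(i[165:295,225:355] ,(400,400),interpolation=cv2.INTER_CUBIC)
g=lambda i:cv2.resize(i[150:280,285:415] ,(400,400),interpolation=cv2.INTER_CUBIC)
cv2.imwrite("pics/c2.png",np.hstack([g(robot.snapshot("scene")["image"]),f(robot.snapshot("side")["image"])])[:,:,::-1])
E
```

```text
3.15 tcp [0.6671 0.0628 0.0992] q [ 0.0093  0.3916  1.2134 -0.      1.536  -1.3612] f [0.7244 0.7055 0.8533] w 0.0006164868595650726
y [0.199  0.98   0.0001] z [ 0.98   -0.199   0.0005]
to [0.645  0.0856 0.096 ] shift cm [ 0.323   1.7968 -2.6118]
to [0.6282 0.1041 0.096 ] shift cm [-0.001   1.4773 -2.0168]
to [0.6228 0.11   0.096 ] shift cm [-0.0003  0.4727 -0.6454]
```

View pics/c2.png

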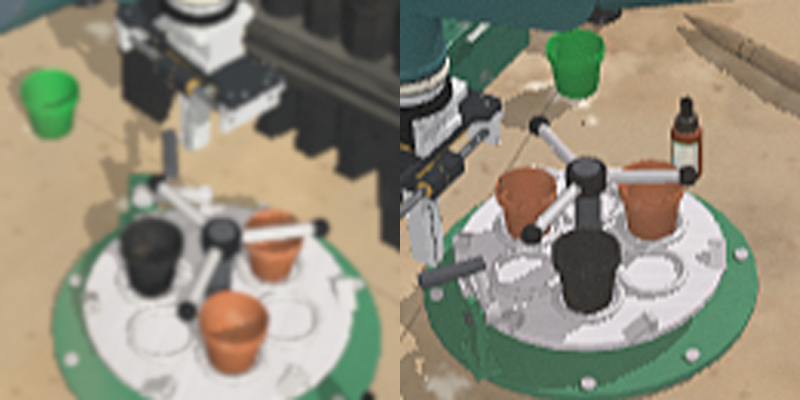

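Call:
carry_out([
  [1,0.4,0,0,0],
  [1,0,0.35,-0.5,0],
  [1,0,0.35,-0.5,0],
  [1,0,0.35,-0.5,0],
  [1,0,0.35,-0.5,0],
  [1,0,0.35,-0.5,0],
  [1,0,0.35,-0.5,0],
  [1,0,0.35,-0.5,0],
  [1,0,0.35,-0.5,0],
  [1,0,0.35,-0.5,0],
  [1,0,0.35,-0.5,0],
  [1,0,0,0,0],
  [1,0,0,0,0],
  [1,0,0,0,0],
])

```text
time: 4.65
tool_pos: [0.6248, 0.1074, 0.0943]
ee_rot: [2.753, 1.57, 2.553]
wrist_force: [-0.8, 0.4, -0.3]
width: 0.0007
```

```bash
python3 - <<'E'
from h import *
st()
f=lambda i:cv2.resize(i[165:295,225:355] ,(400,400),interpolation=cv2.INTER_CUBIC)
g=lambda i:cv2.resize(i[150:280,285:415] ,(400,400),interpolation=cv2.INTER_CUBIC)
cv2.imwrite("pics/c3.png",np.hstack([g(robot.snapshot("scene")["image"]),f(robot.snapshot("side")["image"])])[:,:,::-1])
E
```

```text
4.65 tcp [0.6248 0.1074 0.0943] q [ 0.0806  0.3166  1.322   0.0004  1.5035 -1.2899] f [-0.7509  0.3788 -0.2905] w 0.0007390860656241375
y [0.199  0.98   0.0002] z [ 0.98   -0.199  -0.0006]
```

View pics/c3.png

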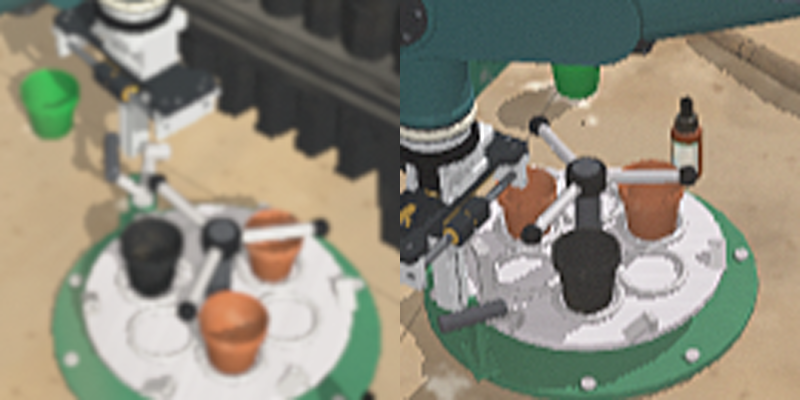

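```bash
python3 - <<'E'
from h import *
print("pin flopped expected side",proj("side",(*F(-101,158),.1)),"scene",proj("scene",(*F(-101,158),.1)))
p,R=st()
y,z=R[:2,1],R[:2,2]
def pt(phi,extra=0,r=.062):
    u=np.array([np.cos(phi),np.sin(phi)]);t=np.array([-u[1],u[0]]); d=.006+.0125*abs(t@y)+.008*abs(t@z)+extra
    return C+r*u-d*t
p0=np.radians(198.6)
W=[(*p[:2],.19),(*pt(p0,.012),.19),(*pt(p0,.012),.12),(*pt(p0),.12)]+[(*pt(p0+a),.12) for a in np.linspace(.1,.85,6)]+[(*pt(p0+.85,.02),.12)]
to(*W)
E
```

```text
pin flopped expected side (np.float64(245.85879503035696), np.float64(268.40965637611316)) scene (np.float64(319.9373510437944), np.float64(199.09253810606182))
4.75 tcp [0.625  0.1072 0.0944] q [ 0.0804  0.3166  1.3218  0.0003  1.5034 -1.2899] f [ 0.882  -0.1849 -0.1771] w 0.0003327279496960203
y [0.1992 0.98   0.0002] z [ 0.98   -0.1992 -0.0003]
4.75 tcp [0.625  0.1072 0.0944] q [ 0.0804  0.3166  1.3218  0.0003  1.5034 -1.2899] f [ 0.882  -0.1849 -0.1771] w 0.0003327279496960203
y [0.1992 0.98   0.0002] z [ 0.98   -0.1992 -0.0003]
to [0.625  0.1072 0.19  ] shift cm [-9.5591  0.0022 -0.0025]
to [ 0.4863 -0.0454  0.19  ] shift cm [ -0.0012 -17.7159 -10.5541]
to [ 0.4863 -0.0454  0.12  ] shift cm [ 7.     -0.0016  0.0018]
to [ 0.4901 -0.0567  0.12  ] shift cm [-0.0004 -1.0383  0.6017]
to [ 0.4904 -0.0633  0.12  ] shift cm [-0.0002 -0.634   0.163 ]
to [ 0.4923 -0.0732  0.12  ] shift cm [-0.0003 -0.9323  0.3805]
to [ 0.4959 -0.0829  0.12  ] shift cm [-0.0003 -0.8813  0.5444]
to [ 0.5012 -0.0921  0.12  ] shift cm [-0.0004 -0.7971  0.7025]
to [ 0.5081 -0.1005  0.12  ] shift cm [-0.0004 -0.6804  0.8468]
to [ 0.5166 -0.1076  0.12  ] shift cm [-0.0004 -0.5337  0.9698]
to [ 0.4981 -0.0999  0.12  ] shift cm [ 0.0006  0.3887 -1.9619]
```

The pin's image position matches the flopped pose in both views. I'll lift and cross to the near bar.

Call:
carry_out([
  [1,-3.2,0,0,0],
  [1,-3.2,0,0,0],
  [1,-3.2,0,0,0],
  [1,0,0,0,0],
  [1,0,-2.53,-1.51,0],
  [1,0,-2.53,-1.51,0],
  [1,0,-2.53,-1.51,0],
  [1,0,-2.53,-1.51,0],
  [1,0,-2.53,-1.51,0],
  [1,0,-2.53,-1.51,0],
  [1,0,-2.53,-1.51,0],
  [1,0,0,0,0],
  [1,0,0,0,0],
  [1,0,0,0,0],
])

```text
time: 6.15
tool_pos: [0.4864, -0.0447, 0.1899]
ee_rot: [2.31, 1.57, 2.11]
wrist_force: [-0.6, 0.5, -0.0]
width: 0.0004
```

```bash
python3 - <<'E'
from h import *
to((.4863,-.0454,.19),(.4863,-.0454,.12))
s=robot.snapshot("wrist"); cv2.imwrite("pics/w4.png",s["image"][:,:,::-1])
E
```

```text
6.15 tcp [ 0.4864 -0.0447  0.1899] q [-0.2082 -0.0465  1.5376  0.0006  1.6511 -1.5791] f [-0.6187  0.5081 -0.0273] w 0.0004135072915360231
y [0.1986 0.9801 0.0007] z [ 0.9801 -0.1986 -0.0006]
to [ 0.4863 -0.0454  0.19  ] shift cm [-0.0105 -0.0712  0.0017]
to [ 0.4863 -0.0454  0.12  ] shift cm [ 7.     -0.0046  0.0042]
```

View pics/w4.png

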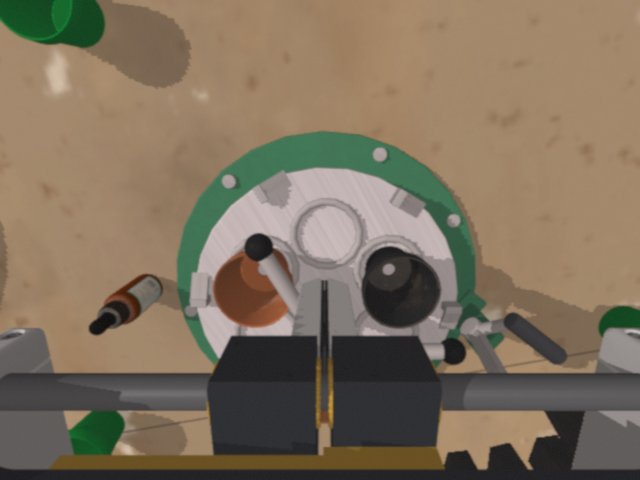

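The fingertip is on the clockwise side of the near bar (ball at (258,247)), and the pawl is still flopped back with its pin at (535,338). I'll descend and push.

Call:
carry_out([
  [1,2,0,0,0],
  [1,2,0,0,0],
  [1,2,0,0,0],
  [1,1,0,0,0],
  [1,0,0,0,0],
  [1,0,-0.55,0.3,0],
  [1,0,-0.55,0.3,0],
  [1,0,-0.63,0.16,0],
  [1,0,-0.47,0.19,0],
  [1,0,-0.47,0.19,0],
  [1,0,-0.44,0.27,0],
  [1,0,-0.44,0.27,0],
  [1,0,-0.4,0.35,0],
  [1,0,-0.4,0.35,0],
  [1,0,-0.34,0.42,0],
  [1,0,-0.34,0.42,0],
  [1,0,-0.27,0.48,0],
  [1,0,-0.27,0.48,0],
  [1,0,0,0,0],
  [1,0,0,0,0],
])

```text
time: 8.2
tool_pos: [0.5164, -0.109, 0.1206]
ee_rot: [-0.896, 1.569, -1.097]
wrist_force: [0.2, -0.7, -1.1]
width: 0.0003
```

```bash
python3 - <<'E'
from h import *
to((.5166,-.1076,.12))
f=lambda i:cv2.resize(i[165:295,225:355] ,(400,400),interpolation=cv2.INTER_CUBIC)
s=robot.snapshot("side")["image"]
w=cv2.resize(robot.snapshot("wrist")["image"],(533,400))[:,130:530]
cv2.imwrite("pics/c5.png",np.hstack([w,f(s)])[:,:,::-1])
for a in (.7,.85,1.0): print(a,[proj("side",(*(C+.095*np.array([np.cos(b),np.sin(b)])),.135)) for b in np.radians([78.6,-41.4])+a])
E
```

```text
8.2 tcp [ 0.5164 -0.109   0.1206] q [-0.3147  0.0696  1.5588 -0.0012  1.5121 -1.6847] f [ 0.1632 -0.6588 -1.0744] w 0.00025024633447271035
y [ 0.1994  0.9799 -0.0013] z [ 0.9799 -0.1994  0.001 ]
to [ 0.5166 -0.1076  0.12  ] shift cm [ 0.0594  0.1429 -0.0108]
0.7 [(np.float64(290.1199767965354), np.float64(243.13652768913224)), (np.float64(254.59972836169248), np.float64(215.80709367740153))]
0.85 [(np.float64(295.1099987915494), np.float64(242.2386272938928)), (np.float64(252.9971524646662), np.float64(218.70545197625225))]
1.0 [(np.float64(299.8369636618403), np.float64(240.87757700725965)), (np.float64(252.08754988172097), np.float64(221.72015703915687))]
```

View pics/c5.png

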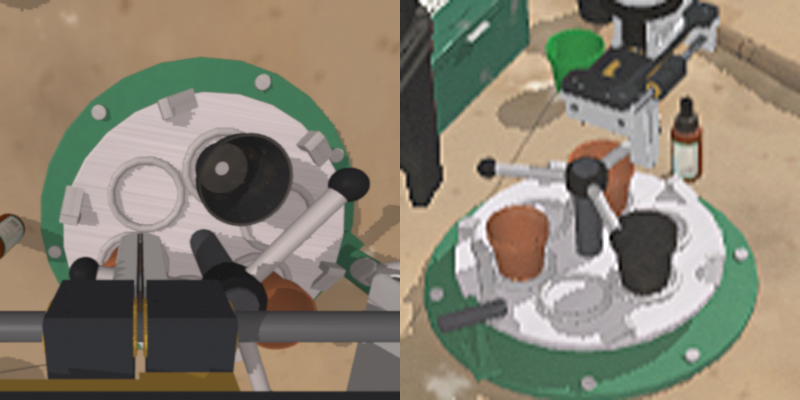

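The wheel is at about 0.87 rad (ball seen at side px (253,220), where 0.85 predicts (253,219)). The pots are seated and the pawl is still flopped. I'll back off, lift and go round to the -x side of the pin.

```bash
python3 - <<'E'
from h import *
a=(.4981,-.0999)
to((*a,.12),(*a,.19),(*F(-138,160),.19),(*F(-138,160),.095),(*F(-124,160),.095),(*F(-92,160),.095))
E
```

```text
8.3 tcp [ 0.5162 -0.1086  0.1206] q [-0.3144  0.0691  1.5593 -0.0006  1.5125 -1.6847] f [-0.4839 -0.6114 -0.0111] w 0.0005419213903790156
y [ 0.1991  0.98   -0.0007] z [ 0.98   -0.1991  0.0008]
to [ 0.4981 -0.0999  0.12  ] shift cm [ 0.0614  0.4925 -1.9448]
to [ 0.4981 -0.0999  0.19  ] shift cm [-7.     -0.0051  0.0053]
to [0.581  0.1531 0.19  ] shift cm [-0.017  26.4387  3.0832]
to [0.581  0.1531 0.095 ] shift cm [ 9.5     0.007  -0.0071]
to [0.5904 0.1427 0.095 ] shift cm [ 0.0015 -0.8271  1.1296]
to [0.6119 0.119  0.095 ] shift cm [ 0.0033 -1.8905  2.5818]
```

Call:
carry_out([
  [1,0,0.25,-0.97,0],
  [1,0,0.25,-0.97,0],
  [1,-3.5,0,0,0],
  [1,-3.5,0,0,0],
  [1,0,0,0,0],
  [1,0,3.3,0.385,0],
  [1,0,3.3,0.385,0],
  [1,0,3.3,0.385,0],
  [1,0,3.3,0.385,0],
  [1,0,3.3,0.385,0],
  [1,0,3.3,0.385,0],
  [1,0,3.3,0.385,0],
  [1,0,3.3,0.385,0],
  [1,0,0,0,0],
  [1,0,0,0,0],
  [1,3,0,0,0],
  [1,3,0,0,0],
  [1,2,0,0,0],
  [1,0,0,0,0],
  [1,0,0,0,0],
])

```text
time: 10.3
tool_pos: [0.5804, 0.1521, 0.1108]
ee_rot: [-2.295, 1.57, -2.497]
wrist_force: [-0.4, 0.1, 0.7]
width: 0.0005
```

```bash
python3 - <<'E'
from h import *
to((*F(-92,160),.093),)
f=lambda i:cv2.resize(i[165:295,225:355] ,(400,400),interpolation=cv2.INTER_CUBIC)
g=lambda i:cv2.resize(i[150:280,285:415] ,(400,400),interpolation=cv2.INTER_CUBIC)
cv2.imwrite("pics/c6.png",np.hstack([g(robot.snapshot("scene")["image"]),f(robot.snapshot("side")["image"])])[:,:,::-1])
E
```

```text
10.3 tcp [0.5804 0.1521 0.1108] q [ 0.162   0.2336  1.3922 -0.0002  1.5162 -1.2072] f [-0.3695  0.0937  0.6958] w 0.0004991170202203894
y [ 0.2003  0.9797 -0.0003] z [ 0.9797 -0.2003 -0.0003]
to [0.6119 0.119  0.093 ] shift cm [ 1.776  -2.6095  3.755 ]
```

View pics/c6.png

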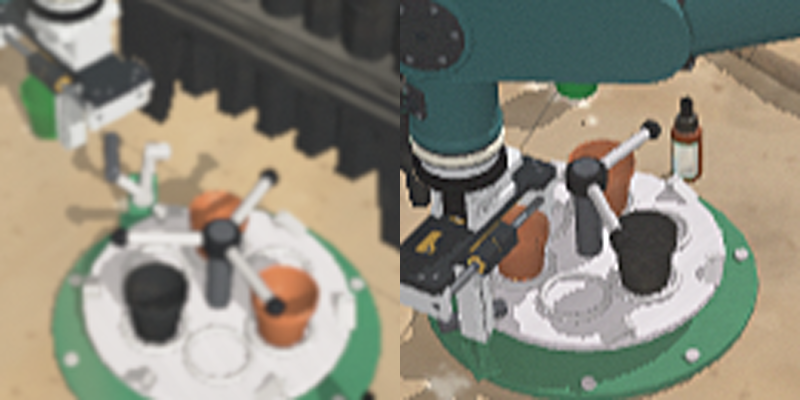

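Call:
carry_out([
  [1,1.7,0,0,0],
  [1,0,0,0,0],
  [1,0,-0.33,0.47,0],
  [1,0,-0.33,0.47,0],
  [1,0,-0.33,0.47,0],
  [1,0,-0.33,0.47,0],
  [1,0,-0.33,0.47,0],
  [1,0,-0.33,0.47,0],
  [1,0,-0.33,0.47,0],
  [1,0,-0.33,0.47,0],
  [1,0,0,0,0],
  [1,0,0,0,0],
  [1,0,0,0,0],
  [1,0,0.7,-1,0],
  [1,0,0.7,-1,0],
  [1,-4,0,0,0],
  [1,-4,0,0,0],
  [1,-4,1,-1.5,0],
  [1,0,1,-1.5,0],
  [1,0,0,0,0],
])

```text
time: 12.4
tool_pos: [0.5689, 0.1653, 0.2151]
ee_rot: [0.712, 1.568, 0.515]
wrist_force: [0.1, -1.1, -0.3]
width: 0.0007
```

```bash
python3 - <<'E'
from h import *
st()
print("pin down expected: side tip",proj("side",(*F(-42,180),.103)),"scene",proj("scene",(*F(-42,180),.103)))
f=lambda i:cv2.resize(i[165:295,225:355] ,(400,400),interpolation=cv2.INTER_CUBIC)
g=lambda i:cv2.resize(i[150:280,285:415] ,(400,400),interpolation=cv2.INTER_CUBIC)
cv2.imwrite("pics/c7.png",np.hstack([g(robot.snapshot("scene")["image"]),f(robot.snapshot("side")["image"])])[:,:,::-1])
E
```

```text
12.4 tcp [0.5689 0.1653 0.2151] q [ 0.1866  0.1785  1.25    0.0009  1.7105 -1.1869] f [ 0.1104 -1.1092 -0.2601] w 0.0007483163904776942
y [0.196  0.9806 0.0019] z [ 0.9806 -0.196   0.0021]
pin down expected: side tip (np.float64(231.1659266849298), np.float64(256.7531746568028)) scene (np.float64(338.29392588178183), np.float64(192.9591642203141))
```

View pics/c7.png

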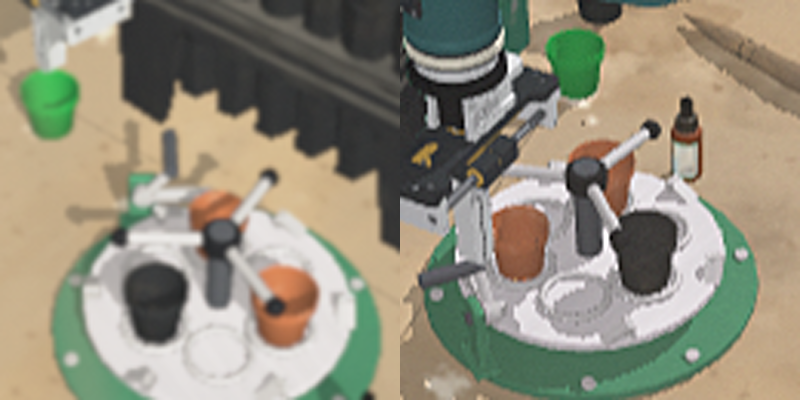

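```bash
python3 - <<'E'
from h import *
b=robot.snapshot("scene")["image"][:,:,::-1]; a=cv2.imread("pics/scene0.png")
t=a[188:204,332:349]
r=cv2.matchTemplate(cv2.resize(b[180:212,324:357],None,fx=8,fy=8,interpolation=3),cv2.resize(t,None,fx=8,fy=8,interpolation=3),cv2.TM_CCOEFF_NORMED)
_,m,_,l=cv2.minMaxLoc(r); print("pin shift px",l[0]/8-8,l[1]/8-8,m)
for th in(0,.05,.2):
    q=np.arctan2(35,28)+th; x,z=-70+45*np.cos(q),68+45*np.sin(q); print(th,proj("scene",(*F(x,165),z/1000)))
E
```

```text
pin shift px 0.0 0.0 0.9994024634361267
0 (np.float64(338.59593205783136), np.float64(196.21308706690877))
0.05 (np.float64(338.03334173664416), np.float64(195.91901281278277))
0.2 (np.float64(336.22003276446907), np.float64(195.1674557012064))
```

The pin is back exactly at its initial "down" pixel position (0 px shift, match 0.999), so I'm handing in.

```bash
python3 -c "
from bench import robot
print(robot.close_job())"
```

```text
the job is handed in; nothing more can be done
None
```

I carried out the whole sequence with the closed fingertips and handed the job in at about 12.5 s of the 59 s allowed. The hand-in gives no verdict.

1. **Pawl lifted:** I pushed the finger pin over. Both camera views showed it in the flopped-back position, and it was still there after the wheel was turned.
2. **Wheel turned back:** I pushed the near bar of the star handle anticlockwise. The wheel ended at about 0.87 rad, against the ideal of 0.85.
3. **Pawl dropped:** I tipped the pin forward again, and it came back to its starting "down" position in the scene view with 0 px shift (match 0.999). A pawl resting on a tooth (0.2 rad) would have shown as about 2.5 px. The 0.05 rad limit is only about 0.6 px, so this check cannot measure it tightly.

In the last pictures all three pots sat in their pockets and the dropper, dibber and green pots near the feeder looked unmoved. I did not measure any of these. The tape, tin, brush and marker were not in those crops, but the arm passed above or away from them and I felt no unexpected contact. The arm was clear of everything at hand-in. No check failed or disagreed.

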